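# Lock the shaker's clamp bar with its R-clip

### The job

Make the culture plates on the orbital shaker safe to run: swing the raised clamp bar all the way down over the plates, then pick up the R-clip from the bench and push its straight leg through the cross hole of the stud that now stands up through the bar's forked end, until the clip's bow springs over the stud and the clip is fully home. Let go of it and leave the other things on the bench where they are.

Things in the scene. Friction and masses are not known exactly. Their poses are not given: they have to be found in the camera images.
- shaker: White orbital shaker, fixed, 220 (x) x 260 (y) mm, control panel facing -x; aluminium platform (top 103 mm up) with two stacked culture plates (85 x 127 mm, top 143 mm up). Origin: centre of its underside on the bench. A steel clamp bar crosses the plates along the shaker's y, hinged at y = +85 mm; a steel stud stands at x = 0, y = -85 mm.
- stud_hole (a point): Centre of the cross hole in the stud, 161 mm above the bench; axes as the shaker's. Stud 20 mm in diameter, top 11 mm above this point. The hole runs through along the shaker's x, 8 mm wide, bevelled mouths about 12 mm wide; the clip may enter from either side (nearer the robot is easier). Bar down: its top face is 9 mm below this point, 17 mm to either side in x; the plates' top is 18 mm below.
- clamp_bar (a joint): Angle of the clamp bar about its hinge (shaker frame x = 0, y = +85 mm, height 149 mm; hinge axis along the shaker's x): 0 = down and level on its stop, positive = free end raised. Starts raised 0.45 to 0.95; a stiff hinge holds it where it is left; 1 to 3 N at the press point moves it down. Raised, its free end is up to 310 mm above the bench: come from above.
- bar_press (a point): Point on the top face of the clamp bar where it can be pressed down, 125 mm from the hinge and on the bar's centre line, 45 mm inboard of the stud; when the bar is down it is 152 mm above the bench. The bar is flat steel 32 mm wide, 6 mm thick, 195 mm long, with a slot in its free end that passes over the stud.
- clip: R-clip flat on the bench: black moulded tab 28 (x) x 16 (y) x 26 (z) mm to hold it by (grip any side faces) and 5 mm steel wire, its centre line 2.6 mm above the underside. Origin: centre of the tab's underside; z up. The straight leg runs along +x from the tab at y = 0, tapered tip at x = 84 mm. On its -y side the sprung bow reaches x = 64 mm, y = -19 mm. About 57 g.
- clip_seat (a point): Point on the centre line of the clip's straight leg, 26 mm ahead of the clip's origin (12 mm ahead of the tab's front face): when the clip is home it lies in the centre of the stud hole, with the tab's front face about 2 mm short of the stud, or touching it.
- clip_leg_tip (a point): Tip of the clip's straight leg, 84 mm ahead of the clip's origin.
- bow (a joint): Opening angle of the clip's sprung bow from its straight leg: 0 = relaxed. As the clip is pushed along its leg the stud wedges the bow open to about 0.1 rad while the narrow throat, 41 mm ahead of the clip's origin, passes over it; this takes 6 to 15 N; then the bow springs back to 0 around the stud.
- spare_pin: Bystander: loose steel headed pin lying on the bench, 59 mm long, 17 mm thick, head 25 mm.
- wrench: Bystander: loose open-ended wrench lying on the bench, 120 mm long.
- media_bottle: Bystander: amber bottle 140 mm tall, 64 mm wide, standing on the bench.
- stain_jar: Bystander: small jar 60 mm tall, 48 mm wide, standing on the bench.
- dish: Bystander: shallow white dish, 90 mm wide, 16 mm tall.
- tip_box: Bystander: open white box 120 x 85 x 55 mm.
- cup: Bystander: white cup 70 mm tall, 60 mm wide.
Mind the look-alikes: they are no part of the job. There is more than one size of the clip; the one meant has the size given above.

How it is judged:
By the outcome, as a careful person would: the job done as asked, in the order asked, and still so for the second after the job is handed in, with the robot touching nothing.
It also fails if it takes over 64 s, if anything falls off the work surface, if the arm or the gripper's body presses on something with over 40 N, if the wrist force passes 120 N, or if a joint passes its speed limit or range.

### The arm

A 6-joint arm with a two-finger parallel gripper is mounted at the origin on the work surface. World frame = base frame: x ahead of the robot, y to its left, z up, the work surface at z = 0. Lengths are in mm, angles in rad, forces in N, time in s.
With the tool pointing down it reaches from about 350 to 975 mm from the base axis. Payload 17.4 kg.
Tool frame: the origin (TCP) lies at the centre of the arm's flange, where the gripper is bolted on; the fingertips stand 173 mm ahead of it and the grasp point (between the pads) lies 155 mm ahead of it (manip.tips_ahead is the z of the fingertips in the tool frame, in mm); z points along the fingers, y is the line along which they close (so a half turn about z gives the same grasp; the last joint's range is limited). The gripper opens to 85 mm and grips with 20 to 120 N. Pads are 22 mm wide; open, the fingers measure 114 mm over their backs; the gripper's body (76 mm by 85 mm) begins 54 mm behind the grasp point. The pads swing forward as they close: fully open they stand 13 mm farther back than shut.
Start: joints at [1.266, 0.116, 1.442, -0, 1.584, -0.038], TCP at [177.969, 651.123, 404.703] pointing down, gripper open.
Joint ranges: [-2.83, 2.83], [-0.83, 2.19], [0.07, 2.5], [-1.14, 4.28], [0.01, 3], [-2.97, 2.97]. Speed limits (rad/s): [1.89, 1.89, 2.22, 3.14, 3.14, 3.14].

### API

Orientations are given as a unit quaternion [x, y, z, w].
In Python, from cell import manip gives the robot as it stands.
- The arm moves only by the tool move_arm, never from a script. Its arguments are lists of equal length, an entry for each row: "translation": the shift along the tool's x, y, z in m, a list of three; "roll": the turn about the tool's z in rad; "gripper": the finger opening in m, from 0 to 0.0854. A call has 1 to 20 rows; each row shifts and turns the commanded pose from where the row before left it, along the tool's axes as they then stand; what a row does not reach is not made up. A row lasts 1/8 s, in which the tool goes at most 62.5 mm and 10.7 degrees, less where a joint would pass 70% of its speed; a pose out of reach is approached as far as the arm can. A call is refused whole if a number of a shift passes 0.0625 or a number of a turn 0.188, either way. A call with a gripper value outside its range is refused whole. The fingers move at their own pace and stop on an object; "grip_force" is the grip in N (left out, the last holds). Time passes only in rows, so rows that do not move let the fingers close. It gives the time, the measured TCP pose, the force, the opening and the grip force at its end, in the units of the state.
- manip.get_obs(): the state, without advancing time (a new reading comes with each control period).
- manip.grab_frame(name): name is "scene" or "top" or "wrist"; returns (picture, depth): 420x560x3 uint8, red, green, blue; 420x560 float32, mm along the optical axis (not along the pixel's ray), 0 where there is no reading.
- manip.camera_params(name): a dict with "camera_matrix" (3x3 intrinsics, pixels), "R" (3x3) and "t" (3): a world point X has camera coordinates R X + t. Camera axes: x right, y down, z forward; pixel columns grow to the right and rows downward; lengths in mm; the calibration is good to about 2 mm. A picture is of the moment at which its call begins: read the wrist's pose just before it. camera_params takes no time and is no camera call; for the wrist camera it gives the pose at the moment of the call.
- manip.hand_in(): hands the job in; it is judged then, once.
The state is a dict: "clock": time; "qpos": joint angles; "qvel": joint speeds; "tau": joint torques, N m; "ee_pos": TCP position; "orientation": TCP orientation; "force": force on the tool from outside, world axes, zero at the start; "wrist_torque": the same for the moment, N m; "finger_gap": opening from 0.0 (shut) to 1.0 (fully open); "grasp_force": force on a finger pad.
Only numpy, scipy, OpenCV 4.12 (cv2) and the standard library are available. Lean on these libraries where they do the work, as an engineer would, in place of code of your own. Each camera call takes 0.05 s, during which the arm holds its last target. There are 200 camera calls.

## Working session

There is one attempt and no reset: what is moved stays moved. The work goes in short steps, Python scripts to look and compute and a tool call to move; the robot and the scene stay as the last step left them, time stands still between calls to the robot, and variables do not carry over. Pictures are saved under pics/ and viewed, at most 12 in all, crops included, and the job is handed in when it is done.

Besides the shell and the picture viewer there is one more tool, called after "Call:" in YAML: its name, and indented under it one key for each argument. move_arm: Moves the arm, as the interface text tells. Its arguments: {"type":"object","properties":{"translation":{"type":"array","items":{"type":"array","items":{"type":"number"}}},"roll":{"type":"array","items":{"type":"number"}},"gripper":{"type":"array","items":{"type":"number"}},"grip_force":{"type":"number"}},"required":["translation","roll","gripper"]}

```bash
ls; mkdir -p pics; cat > h.py <<'E'
import numpy as np, cv2
from cell import manip
def grab(n,f=None):
    p=manip.camera_params(n); im,d=manip.grab_frame(n)
    if f: cv2.imwrite('pics/'+f+'.png',cv2.cvtColor(im,cv2.COLOR_RGB2BGR))
    return im,d,p
def ray(p,u,v):
    K,R,t=map(np.array,(p['camera_matrix'],p['R'],p['t']))
    return -R.T@t, R.T@np.linalg.inv(K)@np.array([u,v,1.])
def plane(p,u,v,z):
    o,r=ray(p,u,v); return o+r*(z-o[2])/r[2]
def cloud(p,d):
    K,R,t=map(np.array,(p['camera_matrix'],p['R'],p['t']))
    v,u=np.mgrid[:d.shape[0],:d.shape[1]]
    c=np.stack([u,v,np.ones_like(u)],-1)@np.linalg.inv(K).T*d[...,None]
    return (c-t)@R
def proj(p,X):
    K,R,t=map(np.array,(p['camera_matrix'],p['R'],p['t']))
    c=K@(R@np.array(X)+t); return c[:2]/c[2]
E
python3 - <<'E'
from h import *
for n in ('scene','top'):
    im,d,p=grab(n,n+'0'); np.savez('pics/'+n+'0.npz',im=im,d=d)
    print(n,-np.array(p['R']).T@p['t'],np.array(p['R'])[2],p['camera_matrix'][0][0])
print(manip.get_obs())
E
```

```text
pics
scene [1223.30667851   59.67851495  949.83215408] [-0.63305115 -0.04452439 -0.77282846] 430.81442235984673
top [ 362.04655812   11.04985827 1097.43356777] [ 0.19396515  0.01980022 -0.98080858] 402.1063122602163
{'clock': 0.1, 'qpos': array([ 1.26620528e+00,  1.16454522e-01,  1.44223475e+00,  1.74510236e-06,
        1.58398706e+00, -3.77480397e-02]), 'qvel': array([-0.00070409, -0.00320932, -0.00053789, -0.00019496, -0.00093464,
       -0.00067982]), 'tau': array([ 2.72271674e-03, -7.33663917e+01, -6.33790970e+01,  2.39543238e-05,
        5.23958704e-03,  5.77613810e-05]), 'ee_pos': array([177.96636353, 651.12610562, 404.00222992]), 'orientation': array([ 1.33025978e-01,  9.91112403e-01, -5.33772337e-04, -9.31538773e-05]), 'force': array([-0.66225197, -0.29132704,  0.1126355 ]), 'wrist_torque': array([-0.04962581,  0.02185182, -0.0035251 ]), 'grasp_force': 0.0, 'finger_gap': 1.0043974695194158}
```

View pics/top0.png

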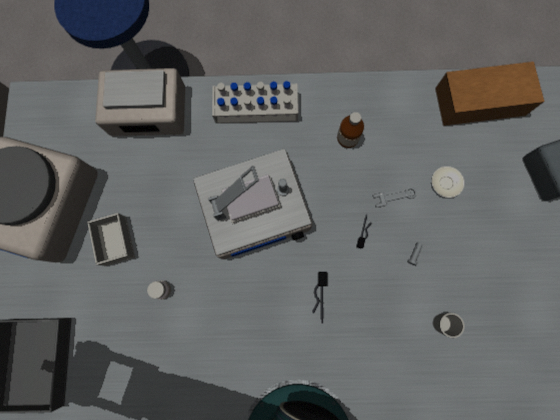

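View pics/scene0.png

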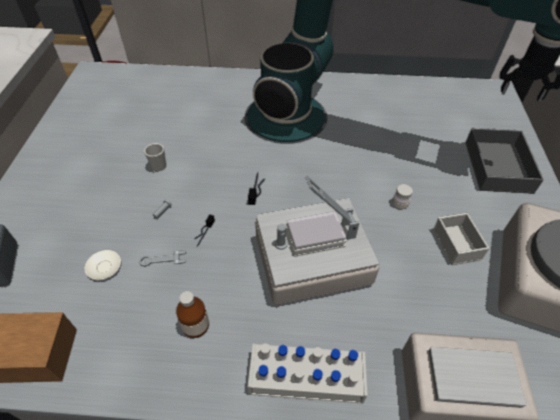

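Top view: the clip candidates are clip A (tab at (322,279), leg tip at (322,320)) and clip B (tab at (361,243), tip at (366,215)). The pin (415,253) and wrench (394,197) are different shapes. The shaker is centred at about (252,203), with the stud at (283,185), the hinge at about (218,208) and the bar's free end at about (252,172). Next I'll measure the lengths.

```bash
python3 - <<'E'
from h import *
z=np.load('pics/top0.npz'); im,d=z['im'],z['d']; p=manip.camera_params('top')
g=im.max(2)
for n,(u0,u1,v0,v1) in dict(A=(308,336,266,328),B=(350,376,210,252)).items():
    m=(g[v0:v1,u0:u1]<70); v,u=np.nonzero(m); P=np.array([plane(p,a+u0,b+v0,3)[:2] for a,b in zip(u,v)])
    c=P.mean(0); w=np.linalg.svd(P-c,full_matrices=0)[2]; q=(P-c)@w.T
    print(n,len(P),c,w[0],np.ptp(q,0))
X=cloud(p,d)
# shaker platform z~103
m=(abs(X[...,2]-103)<6)&(X[...,0]>350)&(X[...,0]<800)&(abs(X[...,1]-130)<220)
n,l,s,ce=cv2.connectedComponentsWithStats(m.astype(np.uint8)); k=1+s[1:,4].argmax()
P=X[l==k][:,:2].astype(np.float32); print(cv2.minAreaRect(P),s[k])
m=(X[...,2]>158)&(X[...,0]>350)&(X[...,0]<800)&(abs(X[...,1]-130)<220)
n,l,s,ce=cv2.connectedComponentsWithStats(m.astype(np.uint8))
for k in range(1,n):
    if s[k,4]>8: Q=X[l==k]; print(s[k],Q.min(0),Q.max(0),np.median(Q,0))
a=im[160:340,190:390]; cv2.imwrite('pics/c1.png',cv2.cvtColor(cv2.resize(a,None,fx=4,fy=4,interpolation=2)[:600],cv2.COLOR_RGB2BGR)[:, :800])
E
```

```text
A 283 [370.21513845 -69.75825718] [-0.99063466  0.13653929] [130.93236033  33.10007649]
B 150 [ 514.44468132 -189.53481578] [-0.94299189  0.33281571] [92.87304151 22.34656668]
((595.6220092773438, 107.01863098144531), (210.8234405517578, 250.18798828125), 17.54168701171875) [ 193  149  118  107 5449]
[208 166  51  51 681] [362.04655812  11.04985827 158.61707641] [ 620.8769642   203.84978869 1097.43356777] [585.59975233 134.70486362 228.68260657]
[278 179   9  10  63] [611.5455203   16.0964354  158.03852355] [630.9331496   35.42821665 175.40249114] [619.92269234  25.74191379 171.02287524]
```

Clip B is about 93 mm long and fits the 98 mm given. A is about 131 mm, so it looks like the larger look-alike. A close wrist view will confirm that. First, the bar angle and the shaker frame.

```bash
python3 - <<'E'
from h import *
z=np.load('pics/top0.npz'); im,d=z['im'],z['d']; p=manip.camera_params('top')
X=cloud(p,d)
m=(X[...,2]>158)&(X[...,2]<320)&(X[...,0]>450)&(X[...,0]<800)&(X[...,1]>50)&(X[...,1]<250)
a=np.radians(17.2); xs=np.array([np.cos(a),np.sin(a)]); ys=np.array([-xs[1],xs[0]])
C=np.array([595.6,107.]);Q=X[m]; S=np.c_[(Q[:,:2]-C)@xs,(Q[:,:2]-C)@ys,Q[:,2]]
for y in range(-60,110,10):
    k=abs(S[:,1]-y)<5
    if k.sum()>3: print(y,k.sum(),np.median(S[k],0).round(1),S[k][:,0].min().round(),S[k][:,0].max().round(),S[k][:,2].max().round())
for t in ('A',(370.2,-69.8)),('B',(514.4,-189.5)):
    print(t,X[tuple(np.round(proj(p,[*t[1],3])[::-1]).astype(int))])
E
```

```text
-30 54 [ -0.7 -28.2 306.3] -16.0 17.0 311.0
-20 41 [  5.5 -21.  297.2] -17.0 18.0 306.0
-10 30 [-12.3  -9.8 282.3] -16.0 16.0 291.0
0 51 [  2.1   1.4 265.9] -17.0 16.0 280.0
10 67 [ -1.4   9.8 257.1] -16.0 15.0 265.0
20 61 [ -1.8  20.  243.8] -16.0 16.0 251.0
30 63 [ -1.5  29.8 228.6] -16.0 16.0 237.0
40 55 [ -1.9  39.9 216. ] -17.0 15.0 223.0
50 57 [ -2.1  50.  202.1] -16.0 16.0 211.0
60 52 [ -2.3  60.  187.9] -17.0 15.0 197.0
70 57 [ -3.4  70.4 173.6] -24.0 21.0 181.0
80 60 [ -2.   79.2 163.2] -25.0 23.0 171.0
90 27 [ -4.7  89.7 162.4] -25.0 23.0 167.0
('A', (370.2, -69.8)) [369.46487743 -70.09220116   9.79571743]
('B', (514.4, -189.5)) [ 5.15592788e+02 -1.91059128e+02  1.37899225e-01]
```

View pics/c1.png

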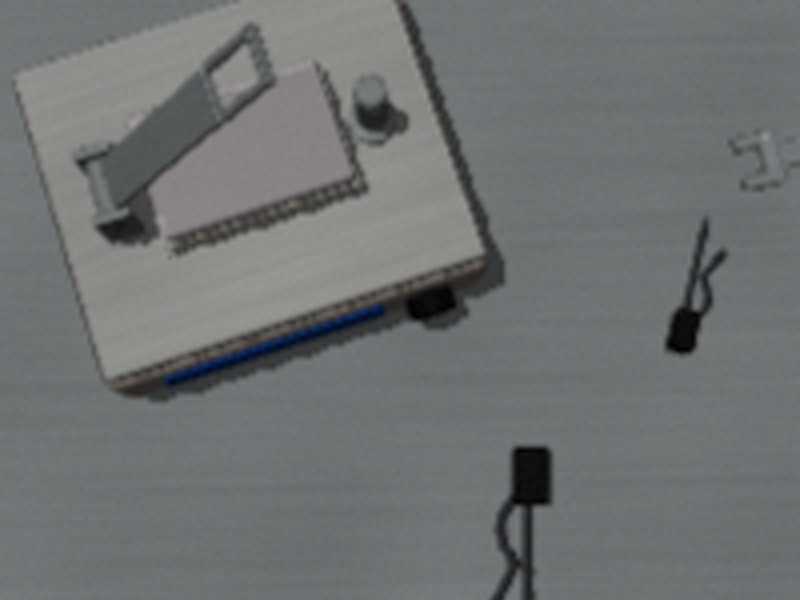

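The crop shows clip B, the smaller one: tab at (682,330), tip at (706,215), bow to its right (-y). Clip A is lower, with its tab at (532,475). The bar is raised about 0.93 rad, its slot pointing up at (240,75), and the stud is at (370,95). The shaker yaw is about 17.2°. I'll roll so that tool x is along shaker +y and tool y along shaker +x, then go above the bar.

Call:
move_arm:
  translation:
    - [0, 0, -0.027]
    - [0, 0, -0.027]
    - [0, 0, -0.027]
    - [0, 0, -0.027]
    - [0, 0, -0.027]
    - [0, 0, -0.027]
    - [-0.0444, 0.017, 0]
    - [-0.0444, 0.017, 0]
    - [-0.0444, 0.017, 0]
    - [-0.0444, 0.017, 0]
    - [-0.0444, 0.017, 0]
    - [-0.0444, 0.017, 0]
    - [-0.0444, 0.017, 0]
    - [-0.0444, 0.017, 0]
    - [-0.0444, 0.017, 0]
    - [-0.0444, 0.017, 0]
    - [-0.0444, 0.017, 0]
    - [-0.0444, 0.017, 0]
    - [-0.0444, 0.017, 0]
    - [-0.0444, 0.017, 0]
  roll: [0.1675, 0.1675, 0.1675, 0.1675, 0.1675, 0.1675, 0, 0, 0, 0, 0, 0, 0, 0, 0, 0, 0, 0, 0, 0]
  gripper: [0, 0, 0, 0, 0, 0, 0, 0, 0, 0, 0, 0, 0, 0, 0, 0, 0, 0, 0, 0]

```text
clock: 2.6
ee_pos: [589.3, 125.8, 566.4]
orientation: [0.594, 0.805, -0.0, -0.0]
force: [-0.3, -0.3, -0.3]
finger_gap: 0.001
grasp_force: 0.0
```

```bash
cat >> h.py <<'E'
from scipy.spatial.transform import Rotation as Ro
def st():
    o=manip.get_obs(); R=Ro.from_quat(o['orientation']).as_matrix()
    print('t',round(o['clock'],2),'pos',o['ee_pos'].round(1),'ty ang',np.degrees(np.arctan2(R[1,1],R[0,1])).round(2),'z',R[:,2].round(3),'F',o['force'].round(1),'gap',round(o['finger_gap'],3),'gf',round(float(o['grasp_force']),1),'q',o['qpos'].round(2))
    return o,R
E
python3 - <<'E'
from h import *
st(); im,d,p=grab('wrist','w1'); np.savez('pics/w1.npz',im=im,d=d)
X=cloud(p,d); 
a=np.radians(17.2); xs=np.array([np.cos(a),np.sin(a)]); ys=np.array([-xs[1],xs[0]])
C=np.array([595.6,107.]);Q=X[d>0]; S=np.c_[(Q[:,:2]-C)@xs,(Q[:,:2]-C)@ys,Q[:,2]]
k=(abs(S[:,0])<30)&(S[:,2]>180)&(S[:,2]<330); print(k.sum()); S1=S[k]
for y in range(-30,80,20):
    k=abs(S1[:,1]-y)<5
    if k.sum()>3: print(y,np.median(S1[k],0).round(1),S1[k][:,0].min().round(1),S1[k][:,0].max().round(1))
k=(abs(S[:,0])<20)&(abs(S[:,1]+85)<20)&(S[:,2]>166)&(S[:,2]<185); print('stud',k.sum(),S[k].min(0) if k.sum() else '',S[k].max(0) if k.sum() else '')
E
```

```text
t 2.6 pos [589.3 125.8 566.4] ty ang 17.12 z [-0. -0. -1.] F [-0.3 -0.3 -0.3] gap 0.001 gf 0.0 q [ 0.17 -0.04  1.34  0.    1.84 -0.13]
4339
-10 [ -9.6 -10.2 282.5] -14.6 19.4
10 [  2.    9.8 255.3] -13.8 18.3
30 [  2.2  30.1 227.6] -13.8 18.2
50 [  2.3  49.8 200.2] -13.8 18.2
stud 0
```

View pics/w1.png

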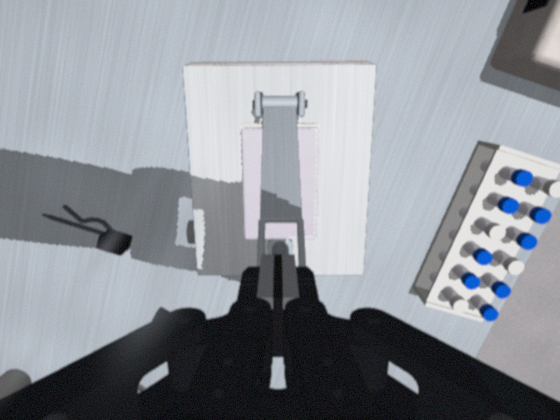

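The wrist view shows the shaker straight on: bar centre line at column 280 running from the hinge (280,103) to the forked end, and clip A at (115,240). The bar and shaker frame agree with the top view. Now I'll press the bar down along its arc.

Call:
move_arm:
  translation:
    - [0, 0, 0.034]
    - [0, 0, 0.034]
    - [0, 0, 0.034]
    - [0, 0, 0.034]
    - [-0.0055, 0, 0.0083]
    - [-0.0055, 0, 0.0083]
    - [-0.0062, 0, 0.0069]
    - [-0.0062, 0, 0.0069]
    - [-0.0051, 0, 0.0077]
    - [-0.0051, 0, 0.0077]
    - [-0.0039, 0, 0.0085]
    - [-0.0039, 0, 0.0085]
    - [-0.0025, 0, 0.009]
    - [-0.0025, 0, 0.009]
    - [-0.001, 0, 0.007]
    - [-0.001, 0, 0.007]
    - [-0.001, 0, 0.007]
  roll: [0, 0, 0, 0, 0, 0, 0, 0, 0, 0, 0, 0, 0, 0, 0, 0, 0]
  gripper: [0, 0, 0, 0, 0, 0, 0, 0, 0, 0, 0, 0, 0, 0, 0, 0, 0]

```text
clock: 4.78
ee_pos: [603.0, 80.1, 328.5]
orientation: [0.594, 0.805, 0.0, -0.0]
force: [-0.2, 1.0, -0.0]
finger_gap: 0.002
grasp_force: 0.7
```

Call:
move_arm:
  translation:
    - [0, 0, 0.002]
    - [0, 0, 0.002]
    - [0, 0, 0.001]
    - [0, 0, 0]
  roll: [0, 0, 0, 0]
  gripper: [0, 0, 0, 0]

```text
clock: 5.28
ee_pos: [603.0, 80.0, 325.3]
orientation: [0.594, 0.805, 0.0, 0.0]
force: [-6.7, -0.6, 10.9]
finger_gap: 0.003
grasp_force: 5.7
```

Call:
move_arm:
  translation:
    - [0, 0, -0.03]
    - [0, 0, -0.03]
    - [-0.04, 0, -0.03]
    - [-0.04, 0, -0.03]
    - [-0.04, 0, 0]
    - [0, 0, 0]
    - [0, 0, 0]
  roll: [0, 0, 0, 0, 0, 0, 0]
  gripper: [0, 0, 0, 0, 0, 0, 0]

```text
clock: 6.15
ee_pos: [638.4, -34.4, 443.6]
orientation: [0.594, 0.804, -0.0, -0.0]
force: [0.4, 0.0, 0.1]
finger_gap: 0.001
grasp_force: 0.0
```

```bash
python3 - <<'E'
from h import *
st(); im,d,p=grab('wrist','w2'); np.savez('pics/w2.npz',im=im,d=d)
X=cloud(p,d); print('cam',-np.array(p['R']).T@p['t'])
a=np.radians(17.2); xs=np.array([np.cos(a),np.sin(a)]); ys=np.array([-xs[1],xs[0]])
C=np.array([595.6,107.])
S=np.concatenate([((X[...,:2]-C)@xs)[...,None],((X[...,:2]-C)@ys)[...,None],X[...,2:]],-1)
for y in range(-70,80,20):
    k=(abs(S[...,1]-y)<5)&(abs(S[...,0])<14)&(d>0)&(S[...,2]<200)
    if k.sum()>3: print(y,np.median(S[k],0).round(1))
k=(abs(S[...,0])<20)&(abs(S[...,1]+85)<20)&(S[...,2]>164)&(S[...,2]<185); print('stud',k.sum())
if k.sum(): 
    v,u=np.nonzero(k); print(S[k].min(0),S[k].max(0),(u.min(),u.max(),v.min(),v.max()),np.median(S[k],0))
    c,r=cv2.minEnclosingCircle(X[k][:,:2].astype(np.float32)); print('circ',c,r)
E
```

```text
t 6.15 pos [638.4 -34.4 443.6] ty ang 17.12 z [-0.  0. -1.] F [0.4 0.  0.1] gap 0.001 gf 0.0 q [-0.09  0.03  1.47  0.    1.64 -0.39]
cam [618.31936875  33.70917824 413.19319173]
-70 [ -1.4 -69.4 105.1]
-50 [  0.2 -49.8 152.3]
-30 [  0.2 -29.9 152.3]
stud 817
[ -6.80336541 -96.54295137 166.66224474] [ 12.59105874 -77.45007663 174.4438865 ] (np.int64(267), np.int64(298), np.int64(97), np.int64(128)) [  3.15656731 -86.9290898  172.14525906]
circ (624.1051635742188, 24.76776885986328) 10.195106506347656
```

View pics/w2.png

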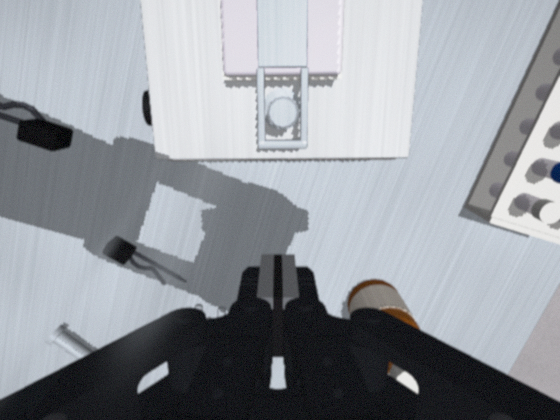

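The bar is down (top at 152.3 mm) with the stud through its slot at (283,112). Clip B is at (121,248) with its tip at (187,280); clip A is at (45,133). I'll measure B from this view and size both.

```bash
cat >> h.py <<'E'
def clip(p,im,box,thr=60,zt=26):
    """tab centre from dark tab-top pixels (plane z=zt), leg tip: farthest dark pixel"""
    u0,u1,v0,v1=box; g=im[v0:v1,u0:u1].max(2)
    m=(g<thr).astype(np.uint8); n,l,s,c=cv2.connectedComponentsWithStats(m); k=1+s[1:,4].argmax()
    v,u=np.nonzero(l==k); P=np.array([plane(p,a+u0,b+v0,zt)[:2] for a,b in zip(u,v)],np.float32)
    return cv2.minAreaRect(P),(u.mean()+u0,v.mean()+v0),s[k]
E
python3 - <<'E'
from h import *
z=np.load('pics/w2.npz'); im,d=z['im'],z['d']; p=manip.camera_params('wrist'); X=cloud(p,d)
for n,pts in dict(B=[(121,248),(187,280)],A=[(45,133),(2,118)]).items():
    for q in pts: print(n,q,'z0',plane(p,*q,2.6).round(1),'z26',plane(p,*q,26).round(1),'depth',X[q[1],q[0]].round(1),im[q[1],q[0]])
for thr in (30,45,60): print(thr,'B',clip(p,im,(95,140,230,270),thr),'A',clip(p,im,(10,80,110,160),thr))
E
```

```text
B (121, 248) z0 [ 492.9 -183.4    2.6] z26 [ 500.1 -171.    26. ] depth [ 498.9 -173.    22.1] [29 23 26]
B (187, 280) z0 [ 576.3 -201.     2.6] z26 [ 578.7 -187.6   26. ] depth [ 576.2 -201.6    1.6] [112 116 121]
A (45, 133) z0 [390.8 -75.9   2.6] z26 [403.7 -69.6  26. ] depth [408.6 -67.3  34.7] [15 16 22]
A (2, 118) z0 [345.1 -73.5   2.6] z26 [360.7 -67.3  26. ] depth [348.1 -72.3   7.1] [55 57 64]
30 B (((503.6574401855469, -174.9552001953125), (23.971872329711914, 15.053080558776855), 68.69326782226562), (np.float64(124.33023255813953), np.float64(251.73023255813953)), array([ 20,  12,  19,  21, 215], dtype=int32)) A (((403.1067810058594, -70.70146942138672), (26.581953048706055, 51.47673034667969), 87.32279968261719), (np.float64(44.46782608695652), np.float64(133.88)), array([   8,    9,   54,   31, 1150], dtype=int32))
45 B (((503.23187255859375, -174.96453857421875), (25.602352142333984, 18.300987243652344), 74.00757598876953), (np.float64(123.17575757575757), np.float64(251.5939393939394)), array([ 16,  10,  24,  24, 330], dtype=int32)) A (((402.865234375, -70.23241424560547), (28.416738510131836, 52.782257080078125), 88.35250854492188), (np.float64(44.08273092369478), np.float64(133.81124497991968)), array([   8,    8,   54,   32, 1245], dtype=int32))
60 B (((503.78558349609375, -175.19627380371094), (26.707683563232422, 24.984630584716797), 74.89945983886719), (np.float64(122.47584541062801), np.float64(251.2173913043478)), array([ 14,   9,  27,  25, 414], dtype=int32)) A (((398.8370666503906, -67.98458862304688), (33.76396942138672, 61.45365524291992), 87.66222381591797), (np.float64(43.10297316896302), np.float64(132.9434372733865)), array([   0,    1,   63,   40, 1379], dtype=int32))
```

B matches: tab 26 mm high, tip about 82–84 mm ahead. A's tab is about 35 mm high, so it is the look-alike. I'll roll so the camera side (tool +x) lies along the leg, hover over B's tab and look closely.

Call:
move_arm:
  translation:
    - [0, 0, 0]
    - [0, 0, 0]
    - [0, 0, 0]
    - [0, 0, 0]
    - [0, 0, 0]
    - [0, 0, 0]
    - [0, 0, 0]
    - [0, 0, 0]
    - [0, 0, 0]
    - [0, 0, 0]
    - [0, 0, 0]
    - [0, 0, 0]
    - [-0.0203, 0.0446, 0.03]
    - [-0.0203, 0.0446, 0.03]
    - [-0.0203, 0.0446, 0.03]
    - [-0.0203, 0.0446, 0.03]
    - [0, 0, 0]
    - [0, 0, 0]
  roll: [0.1853, 0.1853, 0.1853, 0.1853, 0.1853, 0.1853, 0.1853, 0.1853, 0.1853, 0.1853, 0.1853, 0.1853, 0, 0, 0, 0, 0, 0]
  gripper: [0.05, 0.05, 0.05, 0.05, 0.05, 0.05, 0.05, 0.05, 0.05, 0.05, 0.05, 0.05, 0.05, 0.05, 0.05, 0.05, 0.05, 0.05]

```text
clock: 8.45
ee_pos: [500.7, -173.3, 324.6]
orientation: [0.984, -0.176, 0.001, -0.0]
force: [0.2, -1.0, 0.6]
finger_gap: 0.583
grasp_force: 0.0
```

```bash
python3 - <<'E'
from h import *
o,R=st(); im,d,p=grab('wrist','w3'); np.savez('pics/w3.npz',im=im,d=d)
print('cam',-np.array(p['R']).T@p['t'],np.array(p['R'])[2]); print(proj(p,[500,-173,26]),proj(p,[576.3,-201.3,2.6]))
E
```

```text
t 8.45 pos [ 500.7 -173.3  324.6] ty ang -110.25 z [ 0.001 -0.    -1.   ] F [ 0.2 -1.   0.6] gap 0.583 gf 0.0 q [-0.38 -0.17  1.85  0.    1.46  1.54]
cam [ 568.65179673 -197.98142926  294.18959977] [-0.26292461  0.09740409 -0.95988702]
[278.06803021 199.17826957] [278.09975085  83.90642739]
```

View pics/w3.png

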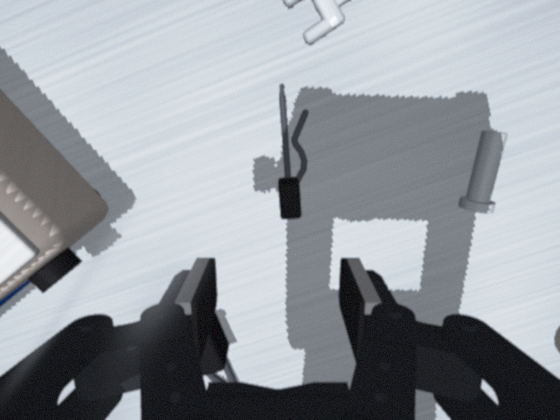

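The close view shows clip B with its tab at (290,198), straight leg up to the tip at (282,86) and bow on the right. Now the exact pose and size.

```bash
python3 - <<'E'
from h import *
z=np.load('pics/w3.npz'); im,d=z['im'],z['d']; p=manip.camera_params('wrist'); X=cloud(p,d)
print(clip(p,im,(265,315,165,230),45))
m=(X[...,2]>15)&(X[...,2]<35); m[:165]=0;m[230:]=0;m[:,:265]=0;m[:,315:]=0
Q=X[m]; print('tab',m.sum(),cv2.minAreaRect(Q[:,:2].astype(np.float32)),np.median(Q,0))
# leg centreline: dark columns by row
L=[]
for v in range(86,172,6):
    r=im[v,272:295].max(1).astype(int); k=np.nonzero(r<r.max()-60)[0]; 
    if len(k): u=272+k[k<k[0]+7].mean(); P=plane(p,u,v,2.6); L.append(P); 
L=np.array(L); c=L.mean(0); w=np.linalg.svd(L-c)[2][0]; w*=np.sign(w[0]); print('leg',L[0].round(1),L[-1].round(1),np.degrees(np.arctan2(w[1],w[0])),((L-c)@[-w[1],w[0],0]).round(1))
E
```

```text
(((498.5078125, -180.9757080078125), (14.17019271850586, 30.086044311523438), 73.68087005615234), (np.float64(289.40434192673), np.float64(197.2225237449118)), array([ 14,  13,  21,  40, 737], dtype=int32))
tab 827 ((495.75244140625, -180.21621704101562), (15.965714454650879, 28.100608825683594), 74.24102783203125) [ 497.26413898 -180.53902598   26.35572703]
leg [ 574.5 -203.     2.6] [ 514.1 -185.5    2.6] -19.001272654650734 [ 0.5  0.6  0.3  0.4 -0.3 -0.2 -0.9 -0.8 -1.5 -1.4 -1.3 -0.5  8.5 -1.1
 -2.6]
```

Confirmed: the tab is 16 × 28 × 26 mm and the clip heading is about -16°. Align, go down and grip.

Call:
move_arm:
  translation:
    - [0, 0, 0]
    - [-0.0021, 0.0079, 0.03]
    - [0, 0, 0.035]
    - [0, 0, 0.035]
    - [0, 0, 0.03]
    - [0, 0, 0.012]
    - [0, 0, 0.006]
    - [0, 0, 0]
    - [0, 0, 0]
    - [0, 0, 0]
    - [0, 0, 0]
    - [0, 0, 0]
    - [0, 0, 0]
    - [0, 0, 0]
  roll: [-0.074, 0, 0, 0, 0, 0, 0, 0, 0, 0, 0, 0, 0, 0]
  gripper: [0.05, 0.05, 0.05, 0.05, 0.05, 0.05, 0.05, 0.05, 0.0, 0.0, 0.0, 0.0, 0.0, 0.0]
  grip_force: 80

```text
clock: 10.25
ee_pos: [496.5, -181.0, 176.9]
orientation: [0.99, -0.14, 0.001, 0.0]
force: [-1.6, 1.7, 6.6]
finger_gap: 0.173
grasp_force: 79.1
```

Clip gripped. Lift, turn to the shaker's x and stop short of the stud at a higher level to look.

Call:
move_arm:
  translation:
    - [0, 0, -0.02]
    - [0, 0, -0.04]
    - [0, 0, -0.04]
    - [0, 0, -0.04]
    - [0, 0, -0.043]
    - [0, 0, 0]
    - [0.0137, -0.0318, 0]
    - [0.0137, -0.0318, 0]
    - [0.0137, -0.0318, 0]
    - [0.0137, -0.0318, 0]
    - [0.0137, -0.0318, 0]
    - [0, 0, 0]
    - [0, 0, 0]
  roll: [0, 0, -0.145, -0.145, -0.145, -0.145, 0, 0, 0, 0, 0, 0, 0]
  gripper: [0, 0, 0, 0, 0, 0, 0, 0, 0, 0, 0, 0, 0]

```text
clock: 11.88
ee_pos: [514.4, -9.0, 359.8]
orientation: [0.989, 0.15, 0.0, 0.0]
force: [-0.4, -0.3, -0.9]
finger_gap: 0.163
grasp_force: 78.6
```

```bash
python3 - <<'E'
from h import *
o,R=st(); im,d,p=grab('wrist','w4'); np.savez('pics/w4.npz',im=im,d=d)
print(proj(p,[624,25,172]))
grab('scene','s4'); grab('top','t4')
E
```

```text
t 11.88 pos [514.4  -9.  359.8] ty ang -72.78 z [ 0.001 -0.    -1.   ] F [-0.4 -0.3 -0.9] gap 0.163 gf 78.6 q [-0.07 -0.22  1.84 -0.    1.52  1.2 ]
[276.0868127 -24.5398443]
```

View pics/w4.png

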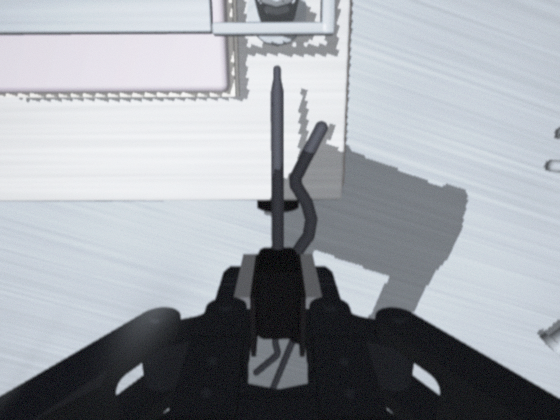

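The clip is held straight: leg on column 277–278 with its tip at (277,68) and the bow on the right. The stud and its hole are at the top edge, (278,5). Next, measure the leg against the stud and bar in tool axes.

```bash
cat >> h.py <<'E'
def tool(o,R,X): return (X-o['ee_pos'])@R
E
python3 - <<'E'
from h import *
o,R=st(); z=np.load('pics/w4.npz'); im,d=z['im'],z['d']; p=manip.camera_params('wrist'); X=cloud(p,d); T=tool(o,R,X)
for v in range(68,250,20):
    u=np.arange(262,292); k=(abs(X[v,u,2]-186)<7)
    if k.any(): print(v,T[v,u][k].mean(0).round(1),X[v,u][k].max(0)[2].round(1),k.sum(), u[k].min(),u[k].max())
for v in (0,6,12,18,28,34):
    print(v,[(int(u),*T[v,u].round(0),X[v,u,2].round(0)) for u in range(210,345,9)])
k=(abs(X[...,2]-152)<4)&(d>0); k[40:]=0
# near bar edge, lowest row per column
for u in (220,240,260,300,320,330):
    vv=np.nonzero(k[:,u])[0]; 
    if len(vv): print(u,vv.max(),T[vv.max(),u].round(1))
E
```

```text
t 12.03 pos [514.6  -9.5 359.2] ty ang -72.86 z [ 0. -0. -1.] F [-1.   0.4 -1.3] gap 0.166 gf 78.6 q [-0.07 -0.22  1.84 -0.    1.52  1.2 ]
68 [ 81.6  -0.  173. ] 187.1 8 273 280
88 [ 7.48e+01 -1.00e-01  1.72e+02] 188.8 12 271 282
108 [6.780e+01 1.000e-01 1.722e+02] 188.1 13 271 283
128 [6.070e+01 1.000e-01 1.721e+02] 189.4 13 271 283
148 [5.330e+01 1.000e-01 1.723e+02] 187.5 13 271 283
168 [4.570e+01 1.000e-01 1.724e+02] 187.8 13 271 283
188 [ 38.    0.8 172.2] 188.2 15 271 291
208 [3.000e+01 1.000e-01 1.719e+02] 188.4 13 271 283
228 [ 21.6   0.2 172.1] 188.3 12 272 283
248 [ 1.280e+01 -1.000e-01  1.728e+02] 187.9 28 263 291
0 [(210, np.float64(111.0), np.float64(-28.0), np.float64(209.0), np.float64(150.0)), (219, np.float64(113.0), np.float64(-26.0), np.float64(217.0), np.float64(143.0)), (228, np.float64(116.0), np.float64(-23.0), np.float64(231.0), np.float64(129.0)), (237, np.float64(122.0), np.float64(-22.0), np.float64(258.0), np.float64(101.0)), (246, np.float64(122.0), np.float64(-17.0), np.float64(257.0), np.float64(102.0)), (255, np.float64(109.0), np.float64(-9.0), np.flo
[... 6403 characters left out ...]
float64(2.0), np.float64(207.0), np.float64(152.0)), (291, np.float64(98.0), np.float64(6.0), np.float64(208.0), np.float64(151.0)), (300, np.float64(98.0), np.float64(10.0), np.float64(208.0), np.float64(152.0)), (309, np.float64(98.0), np.float64(14.0), np.float64(208.0), np.float64(151.0)), (318, np.float64(98.0), np.float64(18.0), np.float64(208.0), np.float64(151.0)), (327, np.float64(98.0), np.float64(22.0), np.float64(208.0), np.float64(151.0)), (336, np.float64(104.0), np.float64(32.0), np.float64(256.0), np.float64(103.0))]
220 35 [ 97.3 -24.6 208.3]
240 35 [ 97.2 -15.8 207.6]
260 35 [ 97.6  -7.3 210.3]
300 35 [ 97.5  10.2 209.7]
320 34 [ 97.8  18.8 208.8]
330 35 [ 97.6  23.4 211. ]
```

```bash
python3 - <<'E'
import cv2
a=cv2.imread('pics/s4.png')[150:300,200:400]; b=cv2.imread('pics/t4.png')[150:300,200:400]
a,b=[cv2.resize(x,(400,300),interpolation=2) for x in (a,b)]
w=cv2.resize(cv2.imread('pics/w4.png')[0:90,200:360],(800,300),interpolation=2)[:, :800]
import numpy as np
cv2.imwrite('pics/c4.png',np.vstack([np.hstack([a,b]),w]))
E
```

```text
(no output)
```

View pics/c4.png

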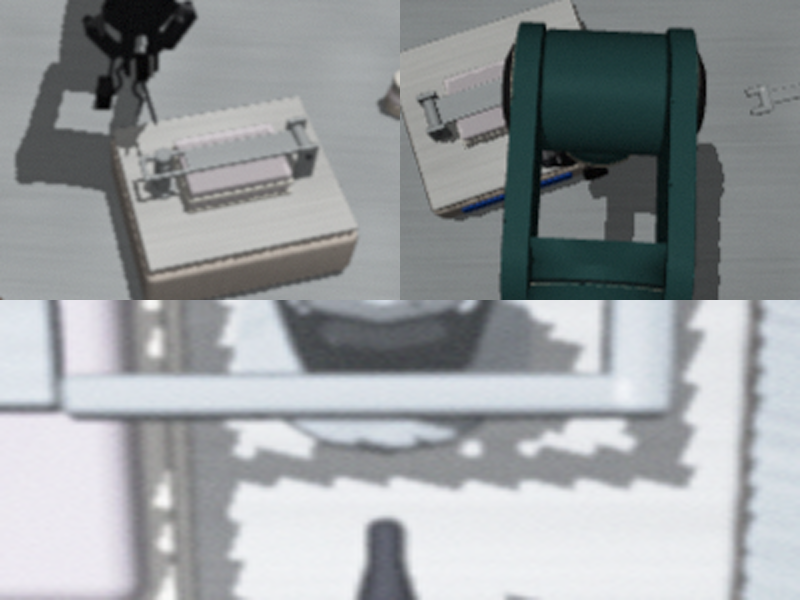

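```bash
python3 - <<'E'
from h import *
from scipy.optimize import least_squares
o,R=st(); z=np.load('pics/w4.npz'); im,d=z['im'],z['d']; p=manip.camera_params('wrist'); X=cloud(p,d); T=tool(o,R,X)
k=(d>0)&(X[...,2]>130)&(X[...,2]<170)&(abs(T[...,1])<13)&(T[...,0]>103.5); k[22:]=0
Q=T[k]; print(len(Q),Q.min(0),Q.max(0))
f=least_squares(lambda c:np.hypot(Q[:,0]-c[0],Q[:,1]-c[1])-10,[115,0],loss='soft_l1'); print(f.x,abs(f.fun).mean())
for v in (1,4,8,14):
    u=np.nonzero(k[v])[0]; print(v,u.min(),u.max(),T[v,u.min()].round(1),T[v,u.max()].round(1))
E
```

```text
t 12.03 pos [514.6  -9.5 359.2] ty ang -72.86 z [ 0. -0. -1.] F [-1.   0.4 -1.3] gap 0.166 gf 78.6 q [-0.07 -0.22  1.84 -0.    1.52  1.2 ]
682 [104.33448633  -9.69670377 189.23299937] [112.20114125   9.42800857 229.12448024]
[114.93444244  -0.18267787] 0.38320921811168956
1 255 298 [109.6  -8.9 204. ] [112.2   9.4 216.1]
4 256 297 [110.3  -9.  212.5] [111.4   9.1 217.9]
8 257 296 [110.2  -8.9 219.9] [111.1   8.9 224.7]
14 259 293 [109.   -8.3 226.4] [107.9   7.4 221.1]
```

Leg and stud agree laterally to 0.3 mm. The seat needs about 90 mm of travel along tool +x after dropping 24 mm. Lower and advance to the hole mouth.

Call:
move_arm:
  translation:
    - [0, -0.0003, 0.0125]
    - [0, 0, 0.0115]
    - [0.005, 0, 0]
    - [0.005, 0, 0]
    - [0.005, 0, 0]
    - [0.005, 0, 0]
    - [0.004, 0, 0]
    - [0.004, 0, 0]
    - [0.004, 0, 0]
    - [0, 0, 0]
  roll: [0, 0, 0, 0, 0, 0, 0, 0, 0, 0]
  gripper: [0, 0, 0, 0, 0, 0, 0, 0, 0, 0]

```text
clock: 13.28
ee_pos: [545.3, 1.1, 334.8]
orientation: [0.989, 0.15, -0.0, -0.0]
force: [-1.0, -0.2, 0.2]
finger_gap: 0.173
grasp_force: 78.6
```

```bash
python3 - <<'E'
from h import *
o,R=st(); im,d,p=grab('wrist','w5'); X=cloud(p,d); T=tool(o,R,X)
for v in range(0,250,20):
    u=np.arange(262,292); k=(abs(X[v,u,2]-162)<6)
    if k.any(): print(v,T[v,u][k].mean(0).round(1),k.sum())
k=(d>0)&(X[...,2]>166)&(X[...,2]<178)&(abs(T[...,1])<15)&(T[...,0]>60);k[60:]=0; print(k.sum(),T[k].min(0) if k.any() else 0,T[k].max(0) if k.any() else 0)
E
```

```text
t 13.28 pos [545.3   1.1 334.8] ty ang -72.8 z [-0.  0. -1.] F [-1.  -0.2  0.2] gap 0.173 gf 78.6 q [-0.04 -0.14  1.81 -0.    1.47  1.23]
100 [ 7.060e+01 -1.000e-01  1.724e+02] 14
120 [6.360e+01 1.000e-01 1.724e+02] 13
140 [5.630e+01 1.000e-01 1.719e+02] 13
160 [4.880e+01 1.000e-01 1.721e+02] 13
180 [ 41.    1.  172.6] 16
200 [3.320e+01 1.000e-01 1.722e+02] 13
220 [ 25.    0.  172.2] 13
240 [ 16.5   0.2 172.1] 12
1266 [ 83.5350747   -9.68338426 160.27214465] [ 92.04479279  10.29253342 168.13844957]
```

View pics/w5.png

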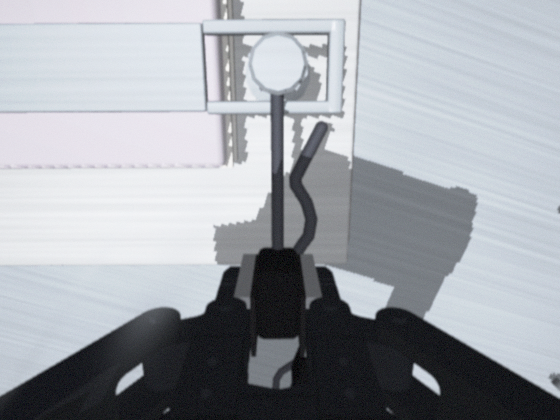

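The leg tip is in the stud's hole (stud at (278,63), leg entering at (277,95)) with no force, and the bow tip at (322,125) clears the stud's side. Continue pushing.

Call:
move_arm:
  translation:
    - [0.004, 0, 0]
    - [0.004, 0, 0]
    - [0.004, 0, 0]
    - [0.004, 0, 0]
    - [0.004, 0, 0]
    - [0.004, 0, 0]
  roll: [0, 0, 0, 0, 0, 0]
  gripper: [0, 0, 0, 0, 0, 0]

```text
clock: 14.08
ee_pos: [568.3, 8.2, 334.9]
orientation: [0.989, 0.15, -0.0, 0.0]
force: [0.1, 0.3, -1.1]
finger_gap: 0.168
grasp_force: 78.6
```

Call:
move_arm:
  translation:
    - [0.003, 0, 0]
    - [0.003, 0, 0]
    - [0.003, 0, 0]
    - [0.003, 0, 0]
  roll: [0, 0, 0, 0]
  gripper: [0, 0, 0, 0]

```text
clock: 14.58
ee_pos: [579.5, 11.3, 334.7]
orientation: [0.989, 0.149, -0.001, 0.0]
force: [-5.3, -6.4, -0.7]
finger_gap: 0.167
grasp_force: 78.8
```

Call:
move_arm:
  translation:
    - [0.003, 0, 0]
    - [0.003, 0, 0]
    - [0.003, 0, 0]
    - [0.003, 0, 0]
  roll: [0, 0, 0, 0]
  gripper: [0, 0, 0, 0]

```text
clock: 15.08
ee_pos: [591.2, 14.7, 334.9]
orientation: [0.989, 0.149, -0.0, 0.001]
force: [0.9, -7.6, -1.1]
finger_gap: 0.172
grasp_force: 79.2
```

Call:
move_arm:
  translation:
    - [0.003, 0, 0]
    - [0.003, 0, 0]
    - [0.003, 0, 0]
    - [0, 0, 0]
  roll: [0, 0, 0, 0]
  gripper: [0, 0, 0, 0]

```text
clock: 15.58
ee_pos: [599.8, 18.1, 334.9]
orientation: [0.989, 0.15, 0.0, -0.0]
force: [1.0, 0.1, -0.6]
finger_gap: 0.169
grasp_force: 79.1
```

```bash
python3 - <<'E'
from h import *
o,R=st(); im,d,p=grab('wrist'); X=cloud(p,d); T=tool(o,R,X)
cv2.imwrite('pics/w6.png',cv2.cvtColor(cv2.resize(im[80:300,180:400],(600,600),interpolation=2),cv2.COLOR_RGB2BGR))
k=(d>0)&(abs(X[...,2]-172)<2.5)&(abs(T[...,1])<15)&(T[...,0]>16)
print(k.sum(),cv2.minEnclosingCircle(T[k][:,:2].astype(np.float32)))
E
```

```text
t 15.57 pos [599.8  18.1 334.9] ty ang -72.78 z [ 0.  0. -1.] F [ 1.   0.1 -0.6] gap 0.169 gf 79.1 q [-0.01 -0.02  1.7   0.    1.47  1.26]
2065 ((25.193212509155273, 0.34382113814353943), 10.176737785339355)
```

View pics/w6.png

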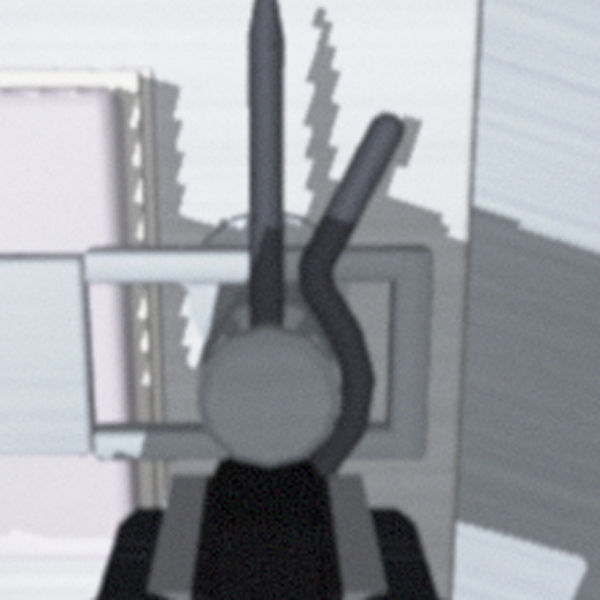

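The leg is through, the bow has sprung around the stud (throat past it at (315,265)) and the tab is almost at the stud. I'll nudge about 1.5 mm more to seat it, then release and rise.

Call:
move_arm:
  translation:
    - [0.001, 0, 0]
    - [0.0005, 0, 0]
    - [0, 0, 0]
  roll: [0, 0, 0]
  gripper: [0, 0, 0]

```text
clock: 16.0
ee_pos: [601.0, 18.4, 334.9]
orientation: [0.989, 0.15, -0.0, -0.0]
force: [-0.3, 0.1, -1.0]
finger_gap: 0.168
grasp_force: 79.1
```

Call:
move_arm:
  translation:
    - [0.0008, 0, 0]
    - [0, 0, 0]
  roll: [0, 0]
  gripper: [0, 0]

```text
clock: 16.25
ee_pos: [601.8, 18.5, 334.9]
orientation: [0.989, 0.15, 0.0, -0.0]
force: [-0.5, -0.4, -1.1]
finger_gap: 0.165
grasp_force: 79.1
```

Call:
move_arm:
  translation:
    - [0, 0, 0]
    - [0, 0, 0]
    - [0, 0, 0]
    - [0, 0, 0]
    - [0, 0, -0.01]
    - [0, 0, -0.02]
    - [0, 0, -0.03]
    - [0, 0, -0.03]
    - [-0.03, 0, -0.03]
    - [-0.03, 0, -0.01]
    - [0, 0, 0]
    - [0, 0, 0]
  roll: [0, 0, 0, 0, 0, 0, 0, 0, 0, 0, 0, 0]
  gripper: [0.03, 0.04, 0.04, 0.04, 0.04, 0.04, 0.04, 0.04, 0.04, 0.04, 0.04, 0.04]

```text
clock: 17.75
ee_pos: [544.6, 0.9, 465.6]
orientation: [0.989, 0.149, 0.0, 0.0]
force: [1.3, 0.1, -0.4]
finger_gap: 0.47
grasp_force: 0.0
```

```bash
python3 - <<'E'
from h import *
o,R=st(); im,d,p=grab('wrist'); X=cloud(p,d); T=tool(o,R,X)
cv2.imwrite('pics/w7.png',cv2.cvtColor(im,cv2.COLOR_RGB2BGR))
k=(d>0)&(abs(X[...,2]-172)<2.5)&(abs(T[...,1])<15)&(T[...,0]>40)
c,r=cv2.minEnclosingCircle(T[k][:,:2].astype(np.float32)); print('stud',c,r)
k=(d>0)&(X[...,2]>175)&(X[...,2]<195)&(abs(T[...,1])<25)&(T[...,0]>20)
print('tab',cv2.minAreaRect(T[k][:,:2].astype(np.float32)),np.median(X[k][:,2]))
k=(d>0)&(abs(T[...,1])>10)&(abs(X[...,2]-152)<5); print('bar',np.median(X[k][:,2]))
E
```

```text
t 17.75 pos [544.6   0.9 465.6] ty ang -72.8 z [ 0.001  0.    -1.   ] F [ 1.3  0.1 -0.4] gap 0.47 gf 0.0 q [-0.05 -0.18  1.63  0.    1.69  1.23]
stud (68.0470962524414, 1.0156358480453491) 24.01392364501953
tab ((57.807621002197266, 10.652311325073242), (27.97124481201172, 18.73550796508789), 0.023069720715284348) 179.378431515046
bar 152.44708702571324
```

View pics/w7.png

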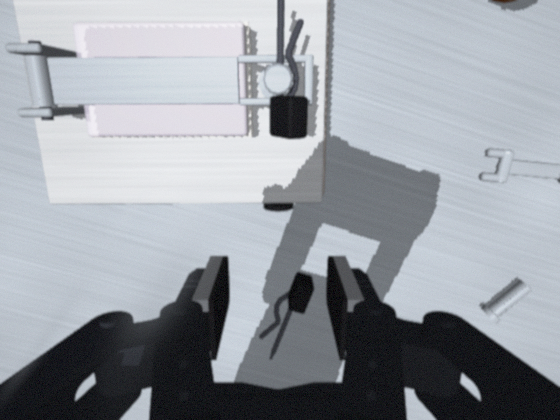

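The bar is flat, the leg is through and the bow is around the stud. The released clip has rolled a little about its leg, resting on the bar, as a free clip would. I'll check the axial seating numerically; the earlier stud circle was contaminated by the tab.

```bash
python3 - <<'E'
from h import *
o,R=st(); im,d,p=grab('wrist'); X=cloud(p,d); T=tool(o,R,X)
k=(d>0)&(abs(X[...,2]-172)<2.5); k[:60]=0;k[96:]=0;k[:,:260]=0;k[:,300:]=0
c,r=cv2.minEnclosingCircle(T[k][:,:2].astype(np.float32)); print('stud',k.sum(),c,r)
k=(d>0)&(X[...,2]>162)&(X[...,2]<195); k[:97]=0;k[145:]=0;k[:,:265]=0;k[:,312:]=0
Q=T[k]; print('tab x',np.percentile(Q[:,0],[1,99]),'y',np.percentile(Q[:,1],[1,99]))
for y in range(-6,24,4):
    j=abs(Q[:,1]-y)<2; print(y,X[k][j][:,2].max().round(1) if j.any() else '',np.percentile(Q[j][:,0],[1,99]).round(1) if j.any() else '')
g=im[0:60,262:310].max(2).astype(int)
for v in (4,12,20,28,40,50): print(v,(262+np.nonzero(g[v]<110)[0]).tolist())
print([X[v,u].round(1).tolist() for v,u in ((10,280),(25,280),(30,300),(55,295),(70,296))])
E
```

```text
t 17.8 pos [544.8   0.9 465. ] ty ang -72.79 z [-0.  0. -1.] F [0.5 1.1 0.6] gap 0.472 gf 0.0 q [-0.05 -0.18  1.63  0.    1.69  1.23]
stud 714 (82.53273010253906, 0.32107916474342346) 9.817110061645508
tab x [44.3918778  71.17349267] y [-4.94700782 19.94959763]
-6 166.9 [45.9 70.7]
-2 172.5 [44.7 71.1]
2 178.9 [44.8 71.2]
6 183.4 [44.4 71.2]
10 184.7 [44.4 71.2]
14 182.2 [44.1 71.2]
18 179.8 [44.4 71.2]
22 175.7 [51.1 60.6]
4 [278, 279, 280, 281, 282, 283]
12 [278, 279, 280, 281, 282, 283]
20 [278, 279, 280, 281, 282, 283, 299, 300, 301]
28 [278, 279, 280, 281, 282, 283, 294, 295, 296, 297, 298, 299, 300]
40 [278, 279, 280, 281, 282, 291, 292, 293, 294, 295]
50 [278, 279, 280, 281, 282, 287, 288, 289, 290, 291, 292]
[[665.1, 36.1, 163.5], [656.7, 33.5, 163.0], [659.2, 19.9, 154.0], [643.3, 18.3, 152.3], [633.9, 14.7, 154.9]]
```

The tab front is about 1 mm short of the stud, so the clip is home. The bow is relaxed around the stud, the bar is down, and the gripper is clear. Handing in.

```bash
python3 -c "
from cell import manip
print(manip.hand_in())"
```

```text
the job is handed in; nothing more can be done
None
```

The job is handed in: the clamp bar is down over the plates, the R-clip is home in the stud with its bow sprung round it (tab about 1 mm short of the stud), the gripper is clear, and I didn't touch anything else on the bench; once released, the clip rolled about 30° on its leg until it rested on the bar, and stayed home.

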